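# Authorise and set the gate lever

### The job

Open the entrance gate from the desk console: first lay the black gate remote from the right of the counter flat in the middle of the white pad of the reader and let go of it, and leave it there. Then take the console's lever out of the red slot and guide it through the zigzag gate, without forcing it against the metal, fully home into the slot marked by the green tab. Leave the other things on the counter where they are.

Things in the scene. Friction and masses are not known exactly. Their poses are not given: they have to be found in the camera images.
- fob: Black gate remote (key fob) lying flat on the counter, in front and to the right (not the one on the window sill), 26 x 64 x 14 mm, 30 g, long along its y. Origin: centre of its underside, z up. Its solid case spans x -13 to 13, y -20 to 32, z 0 to 13 mm; the last 12 mm at -y are only a thin wire ring, so grip the case across its x (26 mm), best at y = +6 mm.
- reader_pad (a point): Centre of the upper face of the reader's white pad, 18 mm above the counter. The reader is a fixed black box, 124 x 124 mm and 16 mm high, with a white pad of 100 x 100 mm standing 2 mm proud of it. Axes along the sides, z up; the reader may stand left or right of the console, turned a little.
- console: Fixed control box, 164 mm (x) by 154 mm (y), with an aluminium gate plate on top at z = 45 mm. Origin: centre of its underside on the counter; x away from the robot (turned up to 0.35 rad), y to the left. The lever starts in the left slot, marked by a flat red tab at its near end. Zigzag slots 20 mm wide are cut 15 mm deep through the plate: see gate.
- gate: The plate, same frame as the console; its walls stop the shank. Centre lines of the slots, (x, y) in mm: red slot (-33,36) to (10,36); cross passage (10,36) to (10,0); middle slot along y=0 from x=-33 to its far end (33,0), the first marked slot; cross passage (-33,0) to (-33,-36); right slot (-33,-36) to its far end (33,-36), the second marked slot.
- lever: Upright steel shank, 10 mm diameter, through the gate (5 mm of play each side of a slot's centre line) under a round black knob of 28 mm diameter, 75 to 111 mm above the counter, 30 to 66 mm above the plate. It slides upright, does not tilt, lift or turn, needs about 2 to 4 N to move and stays where left. Origin: on its axis at counter height.
- lever_knob (a point): Centre of the black knob, on the axis of the shank, 93 mm above the counter. Grip it from above by its 28 mm.
- lever_fore (a joint): Travel of the lever away from the robot, along the console's +x, in m: 0 at the centre of the near ends of the slots (console x = -33 mm), 0.043 at the first cross passage, 0.066 at the far ends.
- lever_side (a joint): Travel of the lever to the right, along the console's -y, in m: 0 in the red slot, 0.036 in the middle slot, 0.072 in the right slot.
- tab_green: Flat green tab, 18 x 26 x 4 mm, on the console's plate 27 mm beyond the end point of either the middle or the right slot (it changes places with the blue one). Origin: centre of its underside, axes as the console's.
- green_slot (a point): Where the axis of the lever stands (x, y) when centred at the far end of the slot that the green tab marks; at plate height, z = 45 mm.
- tab_blue: Flat blue tab of the same size, on the plate beyond the far end of the other of these two slots.
- mug: White mug, 82 x 114 x 91 mm, bystander at the back. Origin: centre of its underside.
- staple_box: White carton of staples, 40 x 62 x 18 mm, bystander at the back. Origin: centre of its underside.
- coin_tube: Grey-blue roll, 26 mm diameter, 50 mm high, standing at the front left, bystander. Origin: centre of its underside.

How it is judged:
On the way, in this order (a step that is already met when the one before it is completed fails the run):
1. The gate remote lies flat in the middle of the reader's pad, released, while the lever is still in the red slot (horizontal distance between fob and reader_pad below 0.02 m and z of fob in the frame of reader_pad below 0.006 m and angle between fob's own z axis and vertical below 0.15 rad and contact force between the fingers and fob below 0.3 N and linear speed of fob below 0.02 m/s and value of joint lever_side below 0.015 m), for 0.2 s.
2. The lever has come through the first cross passage into the middle slot (value of joint lever_side above 0.028 m and horizontal distance between fob and reader_pad below 0.02 m and z of fob in the frame of reader_pad below 0.006 m and angle between fob's own z axis and vertical below 0.15 rad), for 0.05 s.
At the end, for the whole second after the job is handed in: The lever's axis stands within 11 mm of the end point of the slot marked by the green tab, at rest and released, and the gate remote lies flat and still on the reader's pad, its origin within 20 mm of the pad's centre (horizontal distance between fob and reader_pad below 0.02 m and z of fob in the frame of reader_pad below 0.006 m and angle between fob's own z axis and vertical below 0.15 rad and contact force between the fingers and fob below 0.3 N and linear speed of fob below 0.02 m/s and horizontal distance between lever_knob and green_slot below 0.011 m and velocity of joint lever_fore between -0.01 and 0.01 m/s and velocity of joint lever_side between -0.01 and 0.01 m/s); the robot touches nothing.
It fails at once if The lever leaves the red slot while the gate remote is not lying in the middle of the reader's pad (value of joint lever_side above 0.018 m and not (horizontal distance between fob and reader_pad below 0.02 m and z of fob in the frame of reader_pad below 0.006 m and angle between fob's own z axis and vertical below 0.15 rad)).
It fails at once if The lever is forced against the gate plate with more than 40 N (contact force between lever and gate above 40 N).
It fails at once if The mug, the staple carton or the coin roll is moved more than 30 mm (distance of any of mug, staple_box, coin_tube from where it was at the start of the episode above 0.03 m).
It also fails if it takes over 59 s, if anything falls off the work surface, if the arm or the gripper's body presses on something with over 40 N, if the wrist force passes 120 N, or if a joint passes its speed limit or range.

### The arm

A 7-joint arm with a two-finger parallel gripper is mounted at the origin on a cart in front of the work surface, level with it; the furniture and walls round the work are solid. World frame = base frame: x ahead of the robot, y to its left, z up, the work surface at z = 0. Lengths are in m, angles in rad, forces in N, time in s.
With the tool pointing down it reaches from about 0.4 to 0.85 m from the base axis. Payload 10.4 kg.
Tool frame: the origin (TCP) lies midway between the tips of the shut fingers; the grasp point (between the pads) lies 19 mm behind it; z points along the fingers, y is the line along which they close (so a half turn about z gives the same grasp; the last joint's range is limited). The gripper opens to 85 mm and grips with 20 to 120 N. Pads are 22 mm wide; open, the fingers measure 114 mm over their backs; the gripper's body (76 mm by 85 mm) begins 54 mm behind the grasp point. The pads swing forward as they close: fully open they stand 13 mm farther back than shut.
Start: joints at [1.259, 0.332, -0.065, 1.46, 0.022, 1.35, -0.088], TCP at [0.178, -0.599, 0.231] pointing down, gripper open.
Joint ranges: [-2.6, 2.6], [-0.5, 2.12], [-1.47, 1.34], [0.16, 2.42], [-1.27, 4.41], [0.06, 2.06], [-2.6, 2.6]. Speed limits (rad/s): [2.22, 2.22, 2.79, 2.79, 3.14, 3.14, 3.14].

### API

Orientations are given as a unit quaternion [x, y, z, w].
In Python, from workcell import get_obs, camera, camera_params, hand_in gives the robot as it stands.
- The arm moves only by the tool carry_out, never from a script. Its argument "commands" is a list that holds one entry, the list of rows, each a list of 6 numbers: the shift along the tool's x, y, z in units of 40 mm (1.0 is 40 mm), then the turn, a rotation vector about the tool's x, y, z in units of 6 degrees (1.0 is 6 degrees). In form: [[[x, y, z, ax, ay, az], ...]]. A call has 1 to 20 rows; each row shifts and turns the commanded pose from where the row before left it, along the tool's axes as they then stand; what a row does not reach is not made up. A row lasts 1/12 s, in which the tool goes at most 41.7 mm and 7.16 degrees, less where a joint would pass 70% of its speed; a pose out of reach is approached as far as the arm can. A call is refused whole if a number of a shift passes 1 or a number of a turn 1, either way. A call with a gripper value outside its range is refused whole. "hand" is the closure, from -1 (fully open) to 1 (shut), set as the call begins (left out, the last holds). The fingers move at their own pace and stop on an object; "force" is the grip in N (left out, the last holds). Time passes only in rows, so rows that do not move let the fingers close. It gives the time, the measured TCP pose, the force, the opening and the grip force at its end, in the units of the state.
- get_obs(): the state, without advancing time (a new reading comes with each control period).
- camera(name): name is "side" or "top" or "wrist"; returns the picture (400x640x3 uint8, red, green, blue); there is no depth.
- camera_params(name): a dict with "mtx" (3x3 intrinsics, pixels), "k1" (the pictures are not rectified: a ray, as slopes to the right and down, at radius r is drawn at 1 + k1 r^2 times it, then the intrinsics apply), "R" (3x3) and "t" (3): a world point X has camera coordinates R X + t. Camera axes: x right, y down, z forward; pixel columns grow to the right and rows downward; lengths in m; the calibration is good to about 2 mm. A picture is of the moment at which its call begins: read the wrist's pose just before it. camera_params takes no time and is no camera call; for the wrist camera it gives the pose at the moment of the call.
- hand_in(): hands the job in; it is judged then, once.
The state is a dict: "clock": time; "joint_pos": joint angles; "joint_velocities": joint speeds; "tau": joint torques, N m; "position": TCP position; "ee_rot": TCP orientation; "ft_force": force on the tool from outside, world axes, zero at the start; "torque": the same for the moment, N m; "grip_width": opening from 0.0 (shut) to 1.0 (fully open); "grasp_force": force on a finger pad.
Only numpy, scipy, OpenCV 4.12 (cv2) and the standard library are available. Lean on these libraries where they do the work, as an engineer would, in place of code of your own. Each camera call takes 0.05 s, during which the arm holds its last target. There are 200 camera calls.

## Working session

There is one attempt and no reset: what is moved stays moved. The work goes in short steps, Python scripts to look and compute and a tool call to move; the robot and the scene stay as the last step left them, time stands still between calls to the robot, and variables do not carry over. Pictures are saved under pics/ and viewed, at most 10 in all, crops included, and the job is handed in when it is done.

Besides the shell and the picture viewer there is one more tool, called as name([rows], argument=value, ...), one row to a line, values as JSON. carry_out: Moves the arm, as the interface text tells. Its arguments: {"type":"object","properties":{"commands":{"type":"array"},"hand":{"type":"number"},"force":{"type":"number"}},"required":["commands"]}

```bash
mkdir -p pics; ls
python3 - <<'E'
from workcell import *
import cv2,numpy as np
o=get_obs();print({k:np.round(v,3).tolist() for k,v in o.items()})
a=camera("top");b=camera("side")
cv2.imwrite("pics/top.png",a[:,:,::-1]);cv2.imwrite("pics/side.png",b[:,:,::-1])
for n in("top","side","wrist"):
  p=camera_params(n);print(n,p["k1"],np.round(p["mtx"],1).tolist(),np.round(p["R"],3).tolist(),np.round(p["t"],3))
E
```

```text
pics
{'clock': 0.0, 'joint_pos': [1.259, 0.333, -0.065, 1.461, 0.022, 1.35, -0.088], 'joint_velocities': [0.0, 0.001, -0.001, 0.001, 0.002, -0.001, -0.001], 'tau': [0.0, -62.543, 0.05, -39.161, 0.016, 0.01, 0.0], 'position': [0.178, -0.599, 0.231], 'ee_rot': [0.99, 0.144, -0.0, -0.001], 'ft_force': [0.227, -0.048, -1.049], 'torque': [0.004, -0.066, 0.032], 'grasp_force': 0.0, 'grip_width': 1.003}
top -0.1185106572349279 [[467.8, 0.0, 321.9], [0.0, 467.8, 193.9], [0.0, 0.0, 1.0]] [[-0.027, -1.0, 0.001], [-0.991, 0.027, -0.131], [0.131, -0.005, -0.991]] [0.011 0.588 1.644]
side -0.0690568655763334 [[363.0, 0.0, 328.0], [0.0, 363.0, 200.9], [0.0, 0.0, 1.0]] [[-0.95, -0.312, -0.013], [-0.099, 0.341, -0.935], [0.296, -0.887, -0.355]] [0.556 0.142 0.885]
wrist -0.0353754590132662 [[359.8, 0.0, 318.3], [0.0, 359.8, 200.4], [0.0, 0.0, 1.0]] [[0.286, -0.958, -0.001], [-0.909, -0.271, 0.318], [-0.305, -0.09, -0.948]] [-0.624 -0.042  0.381]
```

View pics/top.png

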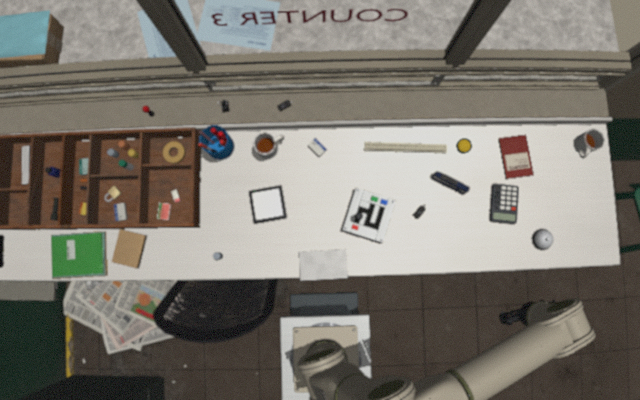

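View pics/side.png

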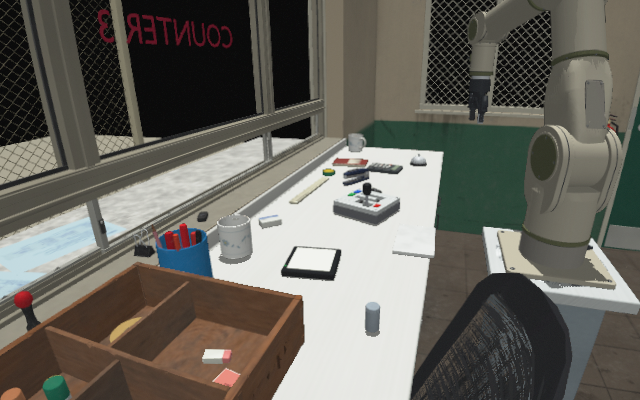

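The top view shows the reader at (268,204), the console at (368,214) with the blue and green tabs near (375,199) and (387,201), and the fob at (419,212). The coin roll is at (217,256).

```bash
cat > h.py <<'E'
import cv2,numpy as np
from workcell import *
def ray(p,uv):
    K=np.array(p["mtx"]);d=(np.array(uv,float)-K[:2,2])/K[0,0]
    q=d.copy()
    for _ in range(20): q=d/(1+p["k1"]*(q@q))
    R=np.array(p["R"]);return -R.T@np.array(p["t"]),R.T@np.array([*q,1])
def onz(p,uv,z):
    c,d=ray(p,uv);return c+d*(z-c[2])/d[2]
def blobs(mask,amin=8):
    cs,_=cv2.findContours(mask.astype(np.uint8),cv2.RETR_EXTERNAL,cv2.CHAIN_APPROX_NONE)
    return [c for c in cs if cv2.contourArea(c)>=amin]
def box(p,c,z):
    # contour onto plane z, min area rectangle in mm
    w=np.array([onz(p,q[0],z)[:2] for q in c])*1000
    (x,y),s,a=cv2.minAreaRect(w.astype(np.float32));return np.round([x,y,*s,a],1)
E
python3 - <<'E'
from h import *
im=cv2.imread("pics/top.png");p=camera_params("top")
cv2.imwrite("pics/c1.png",cv2.resize(im[170:270,200:440],None,fx=3.3,fy=3.3,interpolation=cv2.INTER_CUBIC))
hsv=cv2.cvtColor(im,cv2.COLOR_BGR2HSV).astype(int);H,S,V=hsv[...,0],hsv[...,1],hsv[...,2]
roi=np.zeros(H.shape,bool);roi[175:245,235:440]=1
for n,m,z in(("green",(abs(H-60)<20)&(S>90)&(V>50),.049),("blue",(abs(H-112)<12)&(S>110)&(V>70),.049),("red",((H<8)|(H>172))&(S>110)&(V>70),.049),("dark",(V<70),.013)):
  for c in blobs(m&roi): print(n,c.reshape(-1,2).mean(0).round(1),cv2.contourArea(c),box(p,c,z))
r=np.zeros(H.shape,bool);r[180:228,245:290]=1
m=(V<90)&r
for c in blobs(m): 
  print("reader outer",box(p,c,.016))
f=(V>150)&r
cs,h=cv2.findContours(m.astype(np.uint8),cv2.RETR_CCOMP,cv2.CHAIN_APPROX_NONE)
for c,hh in zip(cs,h[0]):
  if hh[3]>=0 and cv2.contourArea(c)>50: print("pad",box(p,c,.018))
E
```

```text
green [374.  198.5] 9.0 [ 564.9 -190.6   14.3   10.8   87.7]
blue [383.7 201.7] 10.5 [ 553.1 -224.2   17.9   10.8   87.4]
red [354.5 226.9] 10.0 [ 466.8 -117.2   17.7   10.6   88.4]
dark [418.4 211.9] 30.0 [ 516.  -356.8   16.5   42.9   48.7]
dark [369.5 216.2] 170.0 [ 511.3 -172.1   89.3   76.4   69.9]
dark [435.9 177.3] 15.0 [ 639.6 -426.4   26.3   22.6   86.4]
reader outer [559.  194.5 118.3 115.7   8. ]
```

View pics/c1.png

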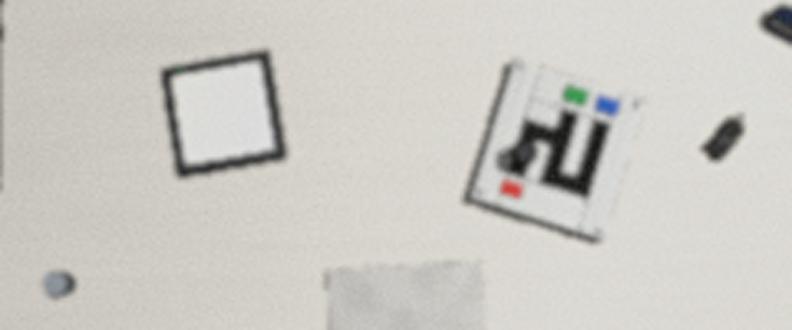

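The crop shows the green tab beyond the middle slot and the blue tab beyond the right slot. The lever is in the red slot, and the fob's narrow ring end points to the upper right. I'll approach the fob.

carry_out([
  [[0.82,-0.28,0.13,0,0,0],[0.82,-0.28,0.13,0,0,0],[0.82,-0.28,0.13,0,0,0],[0.82,-0.28,0.13,0,0,0],[0.82,-0.28,0.13,0,0,0],[0.82,-0.28,0.13,0,0,0],[0.82,-0.28,0.13,0,0,0],[0.82,-0.28,0.13,0,0,0],[0.82,-0.28,0.13,0,0,0],[0.82,-0.28,0.13,0,0,0],[0.82,-0.28,0.13,0,0,0],[0.82,-0.28,0.13,0,0,0],[0,0,0,0,0,0],[0,0,0,0,0,0],[0,0,0,0,0,0]],
], hand=-0.1, force=30)

```text
clock: 1.35
position: [0.5164, -0.3586, 0.1685]
ee_rot: [0.99, 0.144, -0.001, -0.0]
ft_force: [-0.6, -0.6, -0.0]
grip_width: 0.546
grasp_force: 0.0
```

Run:
```python
from h import *
o=get_obs();print(o["position"],o["ee_rot"],o["joint_pos"],o["grip_width"])
p=camera_params("wrist");im=camera("wrist")[:,:,::-1].copy()
cv2.imwrite("pics/w1.png",im)
V=im.max(2)
for c in blobs(V<70,150):
  b=box(p,c,.013); print(c.reshape(-1,2).mean(0).round(),cv2.contourArea(c),b)
```

```text
[ 0.51641763 -0.35862534  0.16848199] [ 9.89606629e-01  1.43799954e-01 -5.38630031e-04 -5.48128836e-05] [ 0.74688141  0.39471002 -0.2745615   1.52018421  0.11093389  1.2428885
 -0.82565567] 0.5459792797086834
[276. 352.] 39985.0 [ 350.2 -375.5  180.5  657.9   16.8]
[612. 264.] 4875.5 [ 511.6 -638.6  168.3   80.9   33.4]
[318. 178.] 1593.0 [ 517.9 -357.2   26.1   51.1   49.7]
[ 76. 136.] 7880.5 [ 498.5 -148.3  107.2   98.9   70.5]
[503. 106.] 9632.5 [ 619.3 -484.4  157.9   44.9   61.9]
[162. 119.] 2773.0 [ 507.8 -224.8  218.8  110.3   14.8]
```

View pics/w1.png

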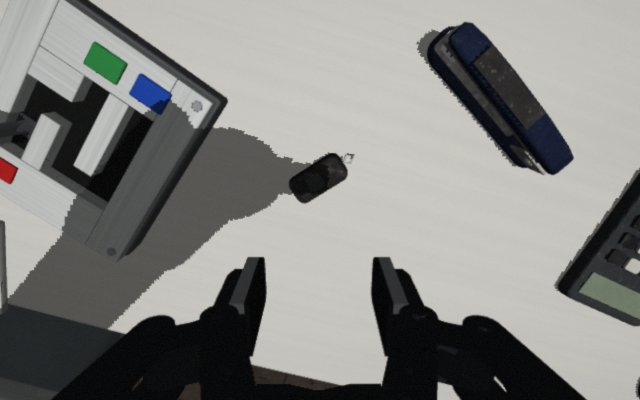

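The wrist view shows the fob at (318,178) with its ring to the upper right at (348,157). Its case measures 26 x 51 mm at (0.518,-0.357), which matches the given size. I'll turn 57° and descend.

carry_out([
  [[0.045,-0.02,0.3,0,0,0.95],[0,0,0.3,0,0,0.95],[0,0,0.3,0,0,0.95],[0,0,0.3,0,0,0.95],[0,0,0.3,0,0,0.95],[0,0,0.3,0,0,0.95],[0,0,0.3,0,0,0.95],[0,0,0.3,0,0,0.95],[0,0,0.3,0,0,0.95],[0,0,0.3,0,0,0.95],[0,0,0.3,0,0,0],[0,0,0.3,0,0,0],[0,0,0.3,0,0,0],[0,0,0.2,0,0,0],[0,0,0,0,0,0],[0,0,0,0,0,0],[0,0,0,0,0,0]],
])

```text
clock: 2.82
position: [0.5189, -0.3572, 0.0055]
ee_rot: [0.938, -0.345, 0.0, 0.0]
ft_force: [-0.4, -0.6, 0.0]
grip_width: 0.549
grasp_force: 0.0
```

carry_out([
  [[0,0,0,0,0,0],[0,0,0,0,0,0],[0,0,0,0,0,0],[0,0,0,0,0,0],[0,0,0,0,0,0],[0,0,0,0,0,0],[0,0,0,0,0,0]],
], hand=1, force=30)

```text
clock: 3.4
position: [0.5191, -0.3573, 0.0058]
ee_rot: [0.938, -0.346, 0.001, 0.0]
ft_force: [-1.9, 0.4, 6.2]
grip_width: 0.29
grasp_force: 30.2
```

Fob gripped at about 25 mm opening. Now I'll lift it, turn the wrist back and carry it over to the reader.

carry_out([
  [[0,0,-0.25,0,0,0],[0,0,-0.45,0,0,-1],[0,0,-0.45,0,0,-1],[0,0,-0.45,0,0,-1],[0,0,-0.45,0,0,-1],[0,0,-0.45,0,0,-1],[0,0,-0.45,0,0,-1],[0,0,-0.45,0,0,-1],[0,0,-0.45,0,0,-1],[0,0,-0.1,0,0,-1],[0,0,0,0,0,0]],
])

```text
clock: 4.32
position: [0.5192, -0.3574, 0.1653]
ee_rot: [0.993, 0.12, 0.001, 0.001]
ft_force: [-0.1, 0.2, -0.1]
grip_width: 0.291
grasp_force: 29.6
```

carry_out([
  [[0.13,-0.44,0,0,0,0],[0.268,-0.878,0,0,0,0],[0.268,-0.878,0,0,0,0],[0.268,-0.878,0,0,0,0],[0.268,-0.878,0,0,0,0],[0.268,-0.878,0,0,0,0],[0.268,-0.878,0,0,0,0],[0.268,-0.878,0,0,0,0],[0.268,-0.878,0,0,0,0],[0.268,-0.878,0,0,0,0],[0.268,-0.878,0,0,0,0],[0.268,-0.878,0,0,0,0],[0.268,-0.878,0,0,0,0],[0.268,-0.878,0,0,0,0],[0.268,-0.878,0,0,0,0],[0.13,-0.44,0,0,0,0],[0,0,0,0,0,0],[0,0,0,0,0,0],[0,0,0,0,0,0]],
])

```text
clock: 5.9
position: [0.551, 0.1917, 0.1623]
ee_rot: [0.993, 0.117, -0.001, 0.001]
ft_force: [-0.2, -0.4, 0.4]
grip_width: 0.291
grasp_force: 29.6
```

Run:
```python
from h import *
o=get_obs();print(o["position"],o["ee_rot"],o["joint_pos"],o["grip_width"],o["grasp_force"])
p=camera_params("wrist");im=camera("wrist")[:,:,::-1].copy()
cv2.imwrite("pics/w2.png",im)
```

```text
[0.55099095 0.19167355 0.16231204] [ 9.93182901e-01  1.16563976e-01 -5.33157029e-04  5.29923194e-04] [ 0.06563124  0.34787179 -0.58386762  1.6382012   0.20227664  1.21774065
 -1.89837646] 0.29055530383389006 29.616723954677582
```

View pics/w2.png

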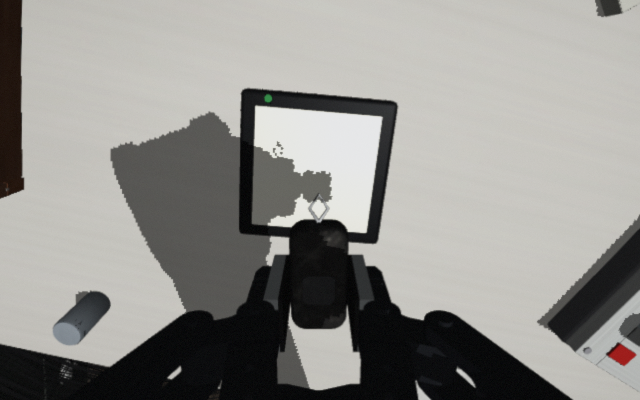

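The wrist view shows the fob held straight, with the pad below it. The reader's outer corners are near (244,90), (397,102), (377,242) and (240,234).

Run:
```python
from h import *
p=camera_params("wrist")
W=lambda u,z:onz(p,u,z)[:2]*1000
c=[W(u,.016) for u in((244,90),(397,102),(377,242),(240,234))]
print([np.linalg.norm(c[i]-c[i-1]).round(1) for i in range(4)],np.mean(c,0))
q=[W(u,.018) for u in((255,106),(383,116))];print(q,np.linalg.norm(q[0]-q[1]))
print("ring",W((318,195),.158),"case ends",W((318,222),.170),W((318,328),.170))
```

```text
[np.float64(121.6), np.float64(119.1), np.float64(120.2), np.float64(120.9)] [559.85518664 196.641567  ]
[array([600.53550973, 253.59894832]), array([616.26303124, 154.69842034])] 100.1432442464228
ring [584.77346791 199.59782117] case ends [577.3329007  197.83071363] [526.9982317  185.84654659]
```

carry_out([
  [[0.05,-0.06,0.4,0,0,0],[0,0,0.7,0,0,0],[0,0,0.7,0,0,0],[0,0,0.7,0,0,0],[0,0,0.4,0,0,0],[0,0,0.2,0,0,0],[0,0,0.15,0,0,0],[0,0,0.1,0,0,0],[0,0,0.05,0,0,0],[0,0,0.04,0,0,0],[0,0,0,0,0,0],[0,0,0,0,0,0]],
])

```text
clock: 6.95
position: [0.5529, 0.1958, 0.026]
ee_rot: [0.993, 0.118, 0.001, -0.0]
ft_force: [0.4, 0.9, -0.2]
grip_width: 0.289
grasp_force: 29.6
```

carry_out([
  [[0,0,0.05,0,0,0],[0,0,0.01,0,0,0],[0,0,0,0,0,0]],
])

```text
clock: 7.2
position: [0.5531, 0.1959, 0.0238]
ee_rot: [0.993, 0.118, 0.001, 0.0]
ft_force: [-1.4, -0.7, 6.1]
grip_width: 0.293
grasp_force: 30.3
```

carry_out([
  [[0,0,0,0,0,0],[0,0,0,0,0,0],[0,0,0,0,0,0],[0,0,0,0,0,0],[0,0,-0.1,0,0,0],[0,0,-0.5,0,0,0],[0,0,-0.9,0,0,0],[0,0,-0.9,0,0,0],[0,0,-0.9,0,0,0],[0,0,-0.4,0,0,0],[0,0,0,0,0,0]],
], hand=-0.1)

```text
clock: 8.12
position: [0.5545, 0.1968, 0.176]
ee_rot: [0.993, 0.118, 0.004, -0.001]
ft_force: [-0.1, 0.9, -0.2]
grip_width: 0.549
grasp_force: 0.0
```

Run:
```python
from h import *
o=get_obs();print(o["position"],o["ee_rot"],o["grip_width"],o["grasp_force"])
p=camera_params("wrist");im=camera("wrist")[:,:,::-1].copy()
cv2.imwrite("pics/w3.png",im)
for c in blobs(im.max(2)<75,300): print(c.reshape(-1,2).mean(0).round(),box(p,c,.031))
```

```text
[0.55450671 0.19676271 0.17595415] [ 9.93011023e-01  1.17964782e-01  3.61993300e-03 -5.60501924e-04] 0.5493060048129585 0.0
[628. 325.] [ 487.9 -135.7   35.5   28.1   69.7]
[ 98. 309.] [386.6 371.7  25.9  53.5  60. ]
[287. 357.] [399.1 190.6 173.4 631.2  13.9]
[601. 283.] [520.5 -85.6  49.2 131.6  70.2]
[318. 168.] [563.1 199.4 117.2 116.8   8.5]
[597.  12.] [731.9  27.1  24.8  13.1  42.9]
[19. 98.] [557.6 443.5  35.3 173.   88.8]
```

View pics/w3.png

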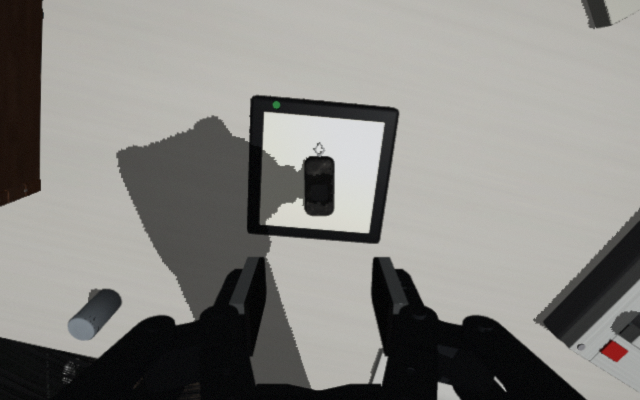

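The fob lies flat and released on the pad, about 7 mm from its centre, which is well inside tolerance. Next I'll turn to the console's yaw and go above the lever for a closer look.

carry_out([
  [[0,0,-0.18,0,0,0.92],[0,0,-0.18,0,0,0.92],[0,0,-0.18,0,0,0.92],[0,0,-0.18,0,0,0.92],[0,0,-0.18,0,0,0.92],[0,0,-0.18,0,0,0.92],[0.1,0.8,0,0,0,0],[0.1,0.8,0,0,0,0],[0.1,0.8,0,0,0,0],[0.1,0.8,0,0,0,0],[0.1,0.8,0,0,0,0],[0.1,0.8,0,0,0,0],[0.1,0.8,0,0,0,0],[0.1,0.8,0,0,0,0],[0.1,0.8,0,0,0,0],[0.1,0.8,0,0,0,0],[0,0,0,0,0,0],[0,0,0,0,0,0],[0,0,0,0,0,0]],
])

```text
clock: 9.75
position: [0.4827, -0.1185, 0.2132]
ee_rot: [0.985, -0.17, -0.001, -0.0]
ft_force: [-0.1, -0.1, 1.2]
grip_width: 0.544
grasp_force: 0.0
```

Run:
```python
from h import *
o=get_obs();print(o["position"],o["ee_rot"],o["joint_pos"],o["grip_width"])
p=camera_params("wrist");im=camera("wrist")[:,:,::-1].copy()
cv2.imwrite("pics/w4.png",im)
hsv=cv2.cvtColor(im,cv2.COLOR_BGR2HSV).astype(int);H,S,V=hsv[...,0],hsv[...,1],hsv[...,2]
for n,m in(("green",(abs(H-60)<20)&(S>90)&(V>50)),("blue",(abs(H-112)<12)&(S>110)&(V>70)),("red",((H<8)|(H>172))&(S>110)&(V>70))):
  for c in blobs(m,150): print(n,c.reshape(-1,2).mean(0).round(1),box(p,c,.049))
```

```text
[ 0.48273036 -0.11848798  0.21323997] [ 9.85473177e-01 -1.69829520e-01 -7.06479575e-04 -2.27687239e-04] [ 0.43259127  0.07987872 -0.29656666  1.80228898  0.02393313  1.2643777
 -1.78244658] 0.5440720356076499
green [367.5  55.2] [ 564.  -188.8   25.1   17.2   70.7]
blue [412.2  55.5] [ 552.2 -222.6   25.3   17.3   70.9]
red [322.5 192. ] [ 468.5 -116.9   23.3    9.4   70.5]
```

View pics/w4.png

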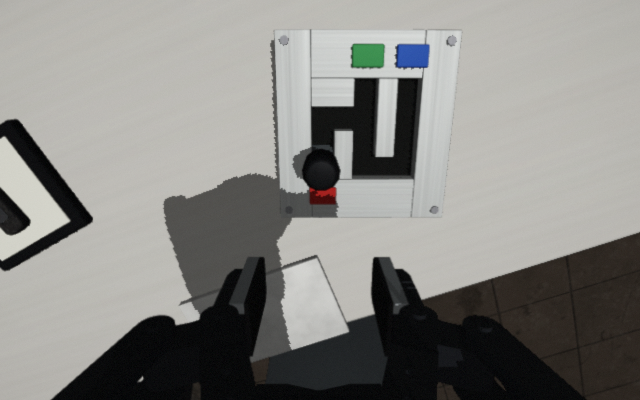

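The lever knob is at (321,169), just beyond the red tab, with the green tab at (368,55) marking the middle slot. I'll find the knob position and the move.

Run:
```python
from h import *
from scipy.spatial.transform import Rotation as Ro
p=camera_params("wrist");im=cv2.imread("pics/w4.png")
V=im.max(2).copy();m=np.zeros_like(V);m[140:195,295:348]=(V[140:195,295:348]<45)
for c in blobs(m,200): print(cv2.minEnclosingCircle(c),cv2.boundingRect(c))
k=onz(p,(321,169),.093);print(k)
yaw=np.radians(-19.3);ex=np.array([np.cos(yaw),np.sin(yaw)]);ey=np.array([-ex[1],ex[0]])
O=np.array([.5074,-.1689]);d=k[:2]-O;print("console mm",d@ex*1000,d@ey*1000)
o=get_obs();T=Ro.from_quat(o["ee_rot"]).as_matrix();print("tool shift mm",T.T@(np.array([*k[:2],.100])-o["position"])*1000,T.round(3).tolist())
print("slot start world",O-.033*ex+.036*ey)
```

```text
((322.5, 163.948974609375), 26.149734497070312) (302, 140, 38, 50)
[ 0.49914834 -0.12566147  0.093     ]
console mm -22.07888441338225 38.08126989398233
tool shift mm [ 17.95551015   1.93163915 113.41778086] [[0.943, -0.334, -0.001], [-0.334, -0.943, 0.001], [-0.001, -0.0, -1.0]]
slot start world [ 0.48815309 -0.12401619]
```

carry_out([
  [[0.45,0.08,0,0,0,0],[0,0,0.4,0,0,0.05],[0,0,0.7,0,0,0],[0,0,0.7,0,0,0],[0,0,0.7,0,0,0],[0,0,0.5,0,0,0],[0,0,0.3,0,0,0],[0,0,0.1,0,0,0],[0,0,0,0,0,0],[0,0,0,0,0,0],[0,0,0,0,0,0]],
])

```text
clock: 10.72
position: [0.4999, -0.1283, 0.0795]
ee_rot: [0.985, -0.172, 0.001, 0.0]
ft_force: [-0.5, -0.7, 0.3]
grip_width: 0.549
grasp_force: 0.0
```

carry_out([
  [[0,0,0,0,0,0],[0,0,0,0,0,0],[0,0,0,0,0,0],[0,0,0,0,0,0],[0,0,0,0,0,0],[0,0,0,0,0,0]],
], hand=1, force=20)

```text
clock: 11.22
position: [0.4998, -0.1283, 0.0792]
ee_rot: [0.985, -0.173, 0.001, 0.0]
ft_force: [-0.5, 1.2, 5.6]
grip_width: 0.316
grasp_force: 19.6
```

Run:
```python
from h import *
o=get_obs();print(o["position"],o["ee_rot"],o["grip_width"])
p=camera_params("wrist");im=camera("wrist")[:,:,::-1].copy()
cv2.imwrite("pics/w5.png",im)
```

```text
[ 0.49975965 -0.12834909  0.07921906] [ 9.85004586e-01 -1.72524944e-01  1.05045767e-03  7.21612475e-05] 0.31554098201432557
```

View pics/w5.png

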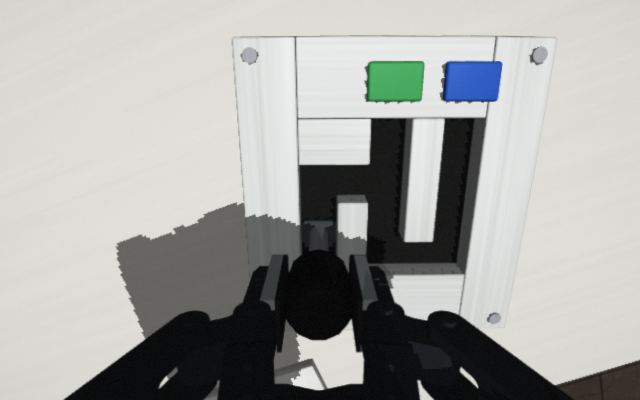

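The knob, at (319,295), is gripped between the pads. I'll check its console position against the tabs in the same view.

Run:
```python
from h import *
p=camera_params("wrist");im=cv2.imread("pics/w5.png")
hsv=cv2.cvtColor(im,cv2.COLOR_BGR2HSV).astype(int);H,S,V=hsv[...,0],hsv[...,1],hsv[...,2]
g=[box(p,blobs(m,500)[0],.049) for m in((abs(H-60)<20)&(S>90)&(V>50),(abs(H-112)<12)&(S>110)&(V>70))]
print(g)
a,b=g[0][:2]/1000,g[1][:2]/1000
ey=(a-b)/np.linalg.norm(a-b);ex=np.array([ey[1],-ey[0]]);print("yaw",np.degrees(np.arctan2(ex[1],ex[0])))
O=(a+b)/2-.060*ex+.018*ey;print("O",O)
C=lambda u,z:(lambda d:np.round([d@ex*1000,d@ey*1000],1))(onz(p,u,z)[:2]-O)
print("knob",C((319,295),.093),"knob top/bot edge",C((319,250),.093),C((319,339),.093))
print("passage far edge",C((335,164),.045),"near wall tip",C((352,196),.045),"red slot left",C((299,190),.045),"mid slot far end",C((388,119),.045))
d=get_obs()["position"][:2]-O;print("tcp",d@ex*1000,d@ey*1000)
```

```text
[array([ 564.1, -188.8,   25.6,   17.5,   71.9]), array([ 552.5, -222.6,   25.9,   17.3,   70.7])]
yaw -18.941977883836888
O [ 0.50739212 -0.16919811]
knob [-24.  36.] knob top/bot edge [-3.2 35.7] [-46.3  36.4]
passage far edge [20.7 27.3] near wall tip [ 3.7 18.5] red slot left [ 7.4 45.8] mid slot far end [42.6  1.6]
tcp -20.528314642810802 36.213979537904656
```

carry_out([
  [[0.1,0,0,0,0,0],[0.1,0,0,0,0,0],[0.1,0,0,0,0,0],[0.1,0,0,0,0,0],[0.1,0,0,0,0,0],[0.1,0,0,0,0,0],[0.1,0,0,0,0,0],[0.1,0,0,0,0,0],[0,0,0,0,0,0],[0,0,0,0,0,0],[0,0,0,0,0,0]],
])

```text
clock: 12.18
position: [0.5302, -0.1392, 0.0793]
ee_rot: [0.985, -0.173, 0.001, -0.0]
ft_force: [0.9, 1.2, 6.0]
grip_width: 0.316
grasp_force: 19.5
```

```bash
cat > c.py <<'E'
from h import *
yaw=np.radians(-19.1);ex=np.array([np.cos(yaw),np.sin(yaw)]);ey=np.array([-ex[1],ex[0]]);O=np.array([.5074,-.1691])
o=get_obs();d=o["position"][:2]-O;print("tcp console",d@ex*1000,d@ey*1000,"F",np.round(o["ft_force"],1),"tool yaw",np.degrees(2*np.arctan2(o["ee_rot"][1],o["ee_rot"][0])))
E
python3 c.py
```

```text
tcp console 11.794740354396353 35.76856905821514 F [0.9 1.2 6. ] tool yaw -19.867927280671957
```

carry_out([
  [[0,0.1,0,0,0,0],[0,0.1,0,0,0,0],[0,0.1,0,0,0,0],[0,0.1,0,0,0,0],[0,0.1,0,0,0,0],[0,0.1,0,0,0,0],[0,0.1,0,0,0,0],[0,0.1,0,0,0,0],[0,0.1,0,0,0,0],[0,0,0,0,0,0],[0,0,0,0,0,0]],
])

```text
clock: 13.1
position: [0.5175, -0.1742, 0.0792]
ee_rot: [0.985, -0.173, 0.001, 0.0]
ft_force: [1.3, -1.6, 5.7]
grip_width: 0.316
grasp_force: 19.6
```

```bash
python3 c.py
```

```text
tcp console 11.1859087178765 -1.4860535434956064 F [ 1.3 -1.6  5.7] tool yaw -19.924312127253266
```

carry_out([
  [[0.1,-0.03,0,0,0,0],[0.1,0,0,0,0,0],[0.1,0,0,0,0,0],[0.1,0,0,0,0,0],[0.1,0,0,0,0,0],[0.07,0,0,0,0,0],[0,0,0,0,0,0],[0,0,0,0,0,0],[0,0,0,0,0,0]],
])

```text
clock: 13.85
position: [0.5392, -0.1806, 0.0792]
ee_rot: [0.985, -0.173, 0.001, 0.0]
ft_force: [0.2, -1.9, 6.8]
grip_width: 0.314
grasp_force: 19.6
```

```bash
python3 c.py
```

```text
tcp console 33.855086414964674 -0.45790612116560175 F [ 0.2 -1.9  6.8] tool yaw -19.90851380675739
```

carry_out([
  [[0,0,0,0,0,0],[0,0,0,0,0,0],[0,0,0,0,0,0],[0,0,0,0,0,0],[0,0,0,0,0,0],[0,0,-0.2,0,0,0],[0,0,-0.7,0,0,0],[-0.4,0,-0.8,0,0,0],[-0.6,0,-0.8,0,0,0],[-0.6,0,-0.8,0,0,0],[0,0,0,0,0,0],[0,0,0,0,0,0],[0,0,0,0,0,0]],
], hand=-0.1)

```text
clock: 14.93
position: [0.4784, -0.1579, 0.2103]
ee_rot: [0.985, -0.173, 0.0, 0.0]
ft_force: [0.3, 0.9, -0.6]
grip_width: 0.553
grasp_force: 0.0
```

```bash
python3 - <<'E'
from h import *
im=camera("wrist")[:,:,::-1].copy();t=camera("top")[:,:,::-1]
cr=cv2.resize(t[170:270,200:440],(640,267),interpolation=cv2.INTER_CUBIC)
cv2.imwrite("pics/w6.png",cv2.resize(np.vstack([im,cr]),None,fx=.89,fy=.89))
E
python3 c.py
```

```text
tcp console -31.281834317992427 1.0658799259577365 F [ 0.6  0.8 -0.4] tool yaw -19.873051870435734
```

View pics/w6.png

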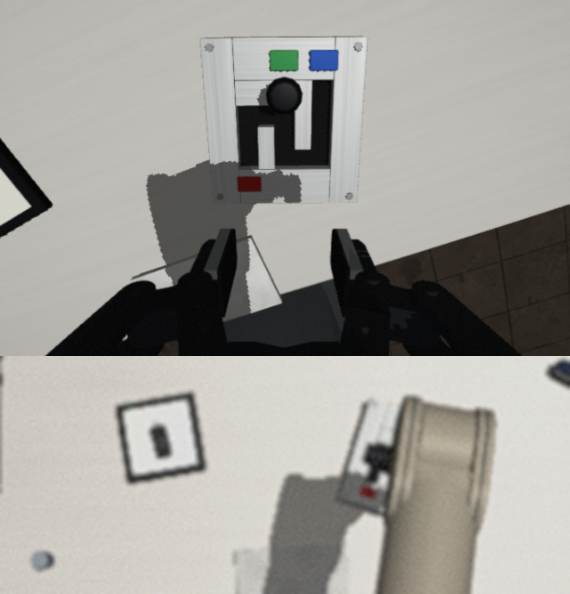

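The knob now stands at the far end of the middle slot by the green tab, at (284,96), and the fob is in the middle of the pad. I'll check the number and hand in.

Run:
```python
from c import *
p=camera_params("wrist");d=onz(p,(319,108),.093)[:2]-O;x,y=d@ex*1000,d@ey*1000;print(x,y)
if np.hypot(x-33,y)<7: print(hand_in())
```

```text
tcp console -31.281834317992427 1.0658799259577365 F [ 0.6  0.8 -0.4] tool yaw -19.873051870435734
31.353656373335966 -0.12499131404472942
the job is handed in; nothing more can be done
None
```

The gate remote lies flat and released on the reader's pad, roughly 7 mm from its centre; the lever is home in the green-tab (middle) slot, about 2 mm from its end point, and the job is handed in at about 15 s (no verdict was returned).

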